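# Stow the strainer and lock the rotating caddy for carrying

### The arm

A 7-joint arm with a two-finger parallel gripper is mounted at the origin on the work surface. World frame = base frame: x ahead of the robot, y to its left, z up, the work surface at z = 0. Lengths are in mm, angles in rad, forces in N, time in s.
With the tool pointing down it reaches from about 425 to 875 mm from the base axis. Payload 9.9 kg.
Tool frame: the origin (TCP) lies at the very end of the fingers, on their centre line; the grasp point (between the pads) lies 19 mm behind it; z points along the fingers, y is the line along which they close (so a half turn about z gives the same grasp; the last joint's range is limited). The gripper opens to 85 mm and grips with 20 to 120 N. Pads are 22 mm wide; open, the fingers measure 114 mm over their backs; the gripper's body (76 mm by 85 mm) begins 54 mm behind the grasp point. The pads swing forward as they close: fully open they stand 13 mm farther back than shut.
Start: joints at [1.177, 0.576, 0.025, 1.437, -0.015, 1.129, -0.057], TCP at [205.79, -642.868, 231.289] pointing down, gripper open.
Joint ranges: [-2.76, 2.76], [-0.34, 2.15], [-1.52, 1.57], [0.19, 2.46], [-1.09, 4.23], [0.17, 1.99], [-2.82, 2.82]. Speed limits (rad/s): [2.22, 2.22, 3.01, 3.01, 3.14, 3.14, 3.14].

### API

Orientations are given as [roll, pitch, yaw] about the fixed x, y, z axes, in that order (R = Rz(yaw) Ry(pitch) Rx(roll)).
In Python, from workcell import manip gives the robot as it stands.
- The arm moves only by the tool carry_out, never from a script. Its argument "targets" is a list of rows, each a list of 7 numbers: the finger opening in mm, from 0 to 85.4, then the shift along the tool's x, y, z scaled (see below), then the turn, a rotation vector about the tool's x, y, z scaled (see below). A call has 1 to 10 rows; each row shifts and turns the commanded pose from where the row before left it, along the tool's axes as they then stand; what a row does not reach is not made up. The controller multiplies each number of a shift by 4 cm and each number of a turn by pi rad. A row lasts 1/12 s, in which the tool goes at most 41.7 mm and 7.16 degrees, less where a joint would pass 70% of its speed; a pose out of reach is approached as far as the arm can. A call with a number of a shift or a turn outside -1 to 1 is refused whole. A call with a gripper value outside its range is refused whole. The fingers move at their own pace and stop on an object; "grip_force" is the grip in N (left out, the last holds). Time passes only in rows, so rows that do not move let the fingers close. It gives the time, the measured TCP pose, the force, the opening and the grip force at its end, in the units of the state.
- manip.read_state(): the state, without advancing time (a new reading comes with each control period).
- manip.get_image(name): name is "scene" or "top" or "wrist"; returns a dict with "color" (480x640x3 uint8, blue, green, red), "mtx" (3x3 intrinsics, pixels), "position" and "attitude" of the camera in the world. Camera axes: x right, y up, looking along -z (the intrinsics and any distortion apply to the point x, -y, -z); pixel columns grow to the right and rows downward; lengths in mm; the calibration is good to about 2 mm. A picture is of the moment at which its call begins. There is no depth.
- manip.sign_off(): hands the job in; it is judged then, once.
The state is a dict: "time": time; "qpos": joint angles; "dq": joint speeds; "joint_efforts": joint torques, N m; "tool_pos": TCP position; "orientation": TCP orientation; "ft_force": force on the tool from outside, world axes, zero at the start; "ft_torque": the same for the moment, N m; "width": opening from 0.0 (shut) to 1.0 (fully open); "finger_force": force on a finger pad.
Only numpy, scipy, OpenCV 4.12 (cv2) and the standard library are available. Lean on these libraries where they do the work, as an engineer would, in place of code of your own. Each camera call takes 0.05 s, during which the arm holds its last target. There are 200 camera calls.

### The job

Get the rotating parts caddy ready to be carried off: stand the sink strainer that was left out beside it upright in the caddy's empty compartment, turn the caddy round until the notch in its rim faces the transport lock, and slide the lock's grip fully home to its end stop so that the bolt sits in the notch. Keep the other parts in the caddy and do not disturb the things lying around it.

Things in the scene. Friction and masses are not known exactly. Their poses are not given: they have to be found in the camera images.
- caddy_base: Fixed black turntable base: round foot, 300 mm diameter, 14 mm high, with a 62 mm wide tongue that carries the transport lock and reaches 255 mm out from the centre. Origin: on the table, on the turntable's axis. Its +x axis points from the axis along the tongue, towards the lock grip; z up. It cannot move.
- lock_grip (a point): Centre of the top face of the lock's grip: white upright block 24 mm along the slide, 16 mm wide, from 34 to 66 mm above the table, on a steel bolt between guide rails (24 mm high, 29 mm wide overall). It slides straight towards the turntable's axis (base -x): 205 mm from the axis drawn back, 175 mm home. Takes about 3 N and stays where it is left.
- lock (a joint): Travel of the lock in metres: 0 = fully drawn back, 0.030 = fully home at its end stop (bolt in the notch). The bolt has a rounded nose 14 mm wide; where it does not meet the notch it stops against the caddy's rim at about 0.011.
- tray: White rotating caddy. Origin on the table, on the axis. Side wall 247 mm diameter, top 75 mm above the table; five 72 deg compartments, about 80 mm across, dividers to 68 mm, grey-lined floor at 30 mm. +x points to the notch, -x through the middle of the empty compartment. No stops, takes 0.12 Nm, stays where left. Lined up with the lock when its x axis points as the base's does.
- notch (a point): Middle of the mouth of the only notch in the tray's rim flange (292 mm diameter, top 28 mm above the table), 146 mm from the axis. The notch is 21 mm wide and 20 mm deep, its mouth flared to 33 mm: the bolt still enters, and draws the tray straight, when up to about 8 mm off at the mouth.
- handle (a point): Centre of the top of the tray's carrying handle, a bar 16 mm thick and 64 mm long between two legs, over the turntable's axis; the bar's centre line is 122 mm above the table and runs along the tray's y axis. It turns with the tray. The space between the legs below the bar is open down to 80 mm above the table.
- pocket (a point): Middle of the floor of the empty compartment, 74 mm from the turntable's axis on the tray's -x side, 30 mm above the table. It turns with the tray.
- strainer: Grey plastic basket strainer for a sink, to be stowed: open basket of 46 mm diameter at the foot, flared to a rim of 70 mm diameter 22 mm above the foot, with a central stem that carries a cylindrical knob of 18 mm diameter from 31 to 54 mm above the foot; 54 mm tall overall, about 45 g. Origin: centre of its foot; z up along the stem.
- plug: Bystander: solid grey basin plug, 48 mm diameter, 20 mm tall with a thin steel pull ring on top (40 mm overall). Origin: centre of its foot. Not to be moved.
- spout: Bystander in the caddy: chrome swan-neck tap spout standing on its round foot, 120 mm tall (top about 150 mm above the table), loose in its compartment. Origin: centre of its foot.
- seal: Bystander in the caddy: white flush valve seal ring, 64 mm diameter, 5 mm thick, lying loose in its compartment. Origin: centre of its underside.
- clamp: Bystander in the caddy: two-part steel pipe clamp, ring of 48 mm diameter with ears (71 mm overall), 20 mm tall, lying loose in its compartment. Origin: centre of its underside.
- screwdriver: Bystander in the caddy: stubby screwdriver with an orange handle, 90 mm long, 26 mm thick, lying loose in its compartment. Origin: under the middle of its length.
- tin: Bystander: tin of 72 mm diameter and 75 mm height standing to the right of the caddy, farther from the robot. Origin: centre of its underside. Not to be moved.
- wrench: Bystander: flat steel wrench lying to the left of the caddy. Origin: under its middle. Not to be moved.
- tape: Bystander: white roll of thread tape, 52 mm diameter, 14 mm tall, lying to the robot's right. Origin: centre of its underside. Not to be moved.
- lock_line (a point): Fixed point on the base: where the middle of the notch's mouth must be for the bolt to enter (146 mm from the axis on the base's +x axis, 28 mm above the table).
There are look-alikes about, which are no part of the job. Leave any green or red look-alike of the strainer alone.

How it is judged (in metres and radians):
At the end, for the whole second after the job is handed in: Lock travel over 27.5 of 30 mm, notch mouth within 6 mm of the lock line; strainer at rest, upright (0.15 rad), on the empty compartment's floor (5 mm) within 22 mm of its middle; spout, seal, clamp and screwdriver still within 120 mm of the caddy's axis (value of joint lock above 0.0275 m and horizontal distance between notch and lock_line below 0.006 m and horizontal distance between strainer and pocket below 0.022 m and z of strainer in the frame of pocket between -0.005 and 0.005 m and angle between strainer's own z axis and vertical below 0.15 rad and linear speed of strainer below 0.02 m/s and horizontal distance between each of spout, seal, clamp, screwdriver and tray below 0.12 m); the robot touches nothing.
It fails at once if a thing lying around the caddy (plug, tin, wrench or tape) was moved by more than 30 mm (distance of any of plug, tin, wrench, tape from where it was at the start of the episode above 0.03 m).
It also fails if it takes over 72 s, if anything falls off the work surface, if the arm or the gripper's body presses on something with over 40 N, if the wrist force passes 120 N, or if a joint passes its speed limit or range.

## Working session

There is one attempt and no reset: what is moved stays moved. The work goes in short steps, Python scripts to look and compute and a tool call to move; the robot and the scene stay as the last step left them, time stands still between calls to the robot, and variables do not carry over. Pictures are saved under pics/ and viewed, at most 10 in all, crops included, and the job is handed in when it is done.

Besides the shell and the picture viewer there is one more tool, called after ">>>" as name(argument=value, ...), one argument or row to a line, values as JSON. carry_out: Moves the arm, as the interface text tells. Its arguments: {"type":"object","properties":{"targets":{"type":"array","items":{"type":"array","items":{"type":"number"}}},"grip_force":{"type":"number"}},"required":["targets"]}

```bash
mkdir -p pics; cat > h.py <<'E'
import numpy as np, cv2
from workcell import manip
from scipy.spatial.transform import Rotation as R
def cam(n):
    im=manip.get_image(n); return im
def rot(a):
    a=np.array(a,float)
    if a.shape==(3,3): return a
    return R.from_euler('xyz',a).as_matrix() if a.size==3 else R.from_quat(a).as_matrix()
def ray(im,px,z):
    M=np.array(im['mtx']);p=np.array(im['position'])
    d=np.linalg.inv(M)@[px[0],px[1],1]; d=rot(im['attitude'])@(d*[1,-1,-1])
    return p+d*(z-p[2])/d[2]
def proj(im,P):
    c=rot(im['attitude']).T@(np.array(P)-im['position'])*[1,-1,-1]
    q=np.array(im['mtx'])@c; return q[:2]/q[2]
E
python3 - <<'E'
from h import *
for n in ('scene','top'):
    im=cam(n);cv2.imwrite(f'pics/{n}0.png',im['color']);print(n,im['mtx'],im['position'],im['attitude'],[k for k in im])
print(manip.read_state())
E
```

```text
scene [[500.89781075   0.         314.66688286]
 [  0.         500.89781075 247.26051757]
 [  0.           0.           1.        ]] [1324.32187125 -626.4688151   711.21850948] [1.02357781 0.00592921 0.94790877] ['color', 'mtx', 'position', 'attitude']
top [[455.62981253   0.         313.71748549]
 [  0.         455.62981253 242.49602159]
 [  0.           0.           1.        ]] [ 336.77243936  -33.48897002 1048.33421305] [ 0.17642947 -0.0231367  -1.5409947 ] ['color', 'mtx', 'position', 'attitude']
{'time': 0.1, 'qpos': array([ 1.17721534,  0.57642508,  0.02481182,  1.43780445, -0.01501978,
        1.1290132 , -0.05652807]), 'dq': array([ 0.0029893 ,  0.00032754,  0.0010211 , -0.00123221,  0.00142091,
       -0.00064247,  0.00031936]), 'joint_efforts': array([ 5.69857613e-03, -7.67300534e+01,  2.25765444e+00, -2.86605495e+01,
        1.58015883e-02,  8.56650673e-03,  3.59750152e-05]), 'tool_pos': array([ 205.6848721 , -642.47789353,  230.55041395]), 'orientation': array([-3.14012639e+00,  3.68881421e-05,  3.09807052e-01]), 'ft_force': array([-0.2399903 ,  0.26708736, -0.31666514]), 'ft_torque': array([-0.06698188,  0.03360734, -0.01083958]), 'finger_force': 0.0, 'width': 1.001751043003334}
```

View pics/top0.png

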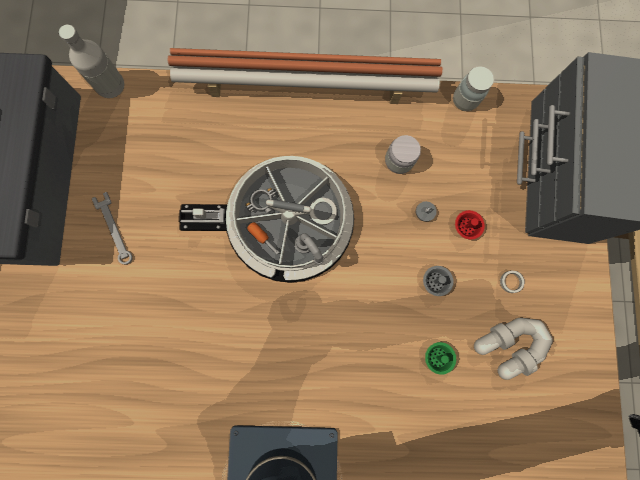

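View pics/scene0.png

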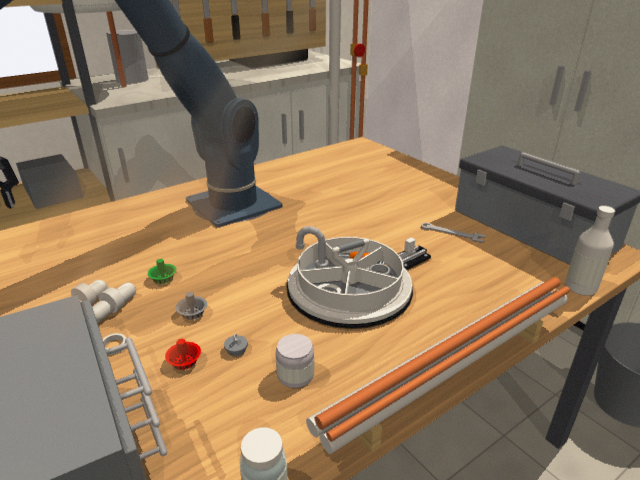

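The top view shows the caddy at about (290,215), its lock to the left at (205,213), the grey strainer at (438,281), and a possible notch at (278,273). The scene view agrees. I'll measure these and zoom in on the caddy.

```bash
python3 - <<'E'
from h import *
im=cam('top');c=im['color']
crop=cv2.resize(c[145:290,170:360],None,fx=4,fy=4,interpolation=cv2.INTER_CUBIC);cv2.imwrite('pics/crop1.png',crop)
g=cv2.resize(c[255:305,410:465],None,fx=6,fy=6,interpolation=cv2.INTER_CUBIC);
cv2.imwrite('pics/crop2.png',g)
hsv=cv2.cvtColor(c,cv2.COLOR_BGR2HSV)
def blobs(m,amin=30):
    n,l,s,ce=cv2.connectedComponentsWithStats(m.astype(np.uint8))
    return [(s[i].tolist(),ce[i].round(1)) for i in range(1,n) if s[i][4]>amin]
print('dark',blobs((hsv[...,2]<40)[150:300,170:370]))
m=(hsv[...,1]<70)[255:305,410:465]
for s,ce in blobs(m): print('str',s,ce, ray(im,(410+s[0]+(s[2]-1)/2,255+s[1]+(s[3]-1)/2),22).round(1))
m=((hsv[...,1]<60)&(hsv[...,2]>120))[150:290,180:240]
print('lock',[ (s,ce) for s,ce in blobs(m)])
for p in [(438.5,281),(290,215)]: print(ray(im,p,0).round(1))
E
```

```text
dark [([10, 55, 39, 15, 235], array([24.9, 60.2])), ([50, 55, 7, 15, 35], array([53.9, 59.7])), ([10, 71, 47, 10, 333], array([32.8, 76.5])), ([76, 104, 97, 28, 218], array([118.4, 124.8]))]
str [13, 11, 31, 30, 723] [27.9 25.6] [ 442.4 -336.4   22. ]
lock [([46, 30, 14, 76, 595], array([52.9, 68.8])), ([1, 59, 22, 6, 84], array([14.4, 61.2])), ([1, 58, 43, 14, 171], array([29.5, 66.8]))]
[ 443.6 -344.     0. ]
[588.4   5.8   0. ]
```

View pics/crop1.png

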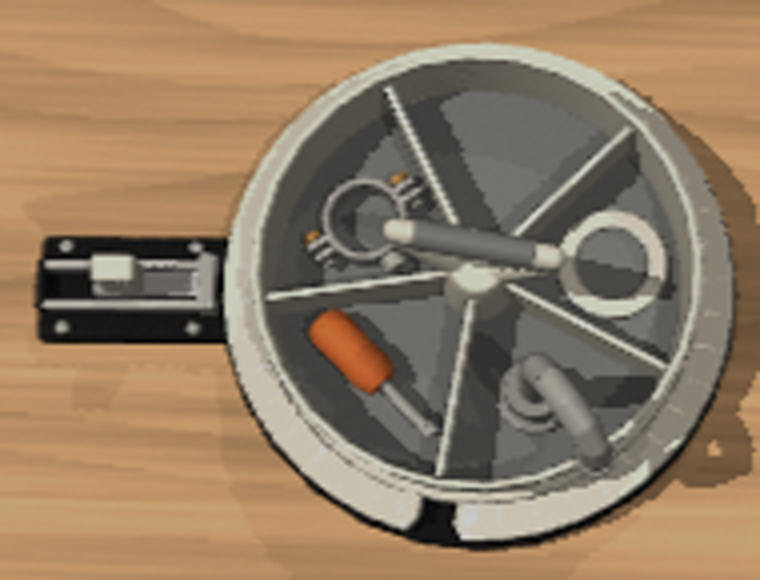

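View pics/crop2.png

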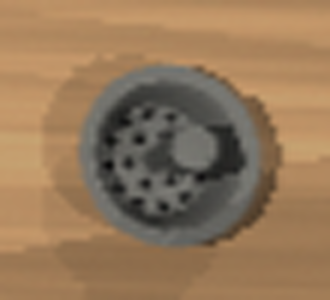

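The crop shows the notch at about crop (437,522), the near side. The empty compartment is opposite at (490,120), the handle bar runs (388,230)–(560,257), and the lock grip top is at (115,268). The strainer knob is at crop2 (195,147).

```bash
python3 - <<'E'
from h import *
im=cam('top');c=im['color']
f=lambda x,y:(170+(x+.5)/4-.5,145+(y+.5)/4-.5)
k=ray(im,(410+195.5/6-.5,255+147.5/6-.5),54);print('knob',k)
a=ray(im,f(385,229),130);b=ray(im,f(562,258),130);print('bar',a,b,'len',np.linalg.norm(a-b),'mid',(a+b)/2)
n=ray(im,f(437,524),28);print('notch',n)
l=ray(im,f(115,268),66);print('lock',l)
# flange edges at z28: left,right
print('flange L/R',ray(im,f(226,275),28),ray(im,f(737,290),28))
# wall top inner at z=75
print('wall far/near',ray(im,f(480,44),75),ray(im,f(465,500),75))
# tongue corners z~14
t=[ray(im,f(*p),14) for p in [(42,237),(38,342)]];print('tongue',t)
s=cam('scene');C=(a+b)/2
print([proj(s,p).round(1) for p in (a,b,k,l,n)])
cv2.imwrite('pics/s_crop.png',cv2.resize(s['color'][215:335,160:440],None,fx=2.8,fy=2.8,interpolation=cv2.INTER_CUBIC))
ft=R.from_euler('xyz',manip.read_state()['orientation']).as_matrix();print(ft.round(3))
E
```

```text
knob [ 442.5432863  -336.01370616   54.        ]
bar [583.34048145  51.97946884 130.        ] [571.1380387  -40.30474841 130.        ] len 93.08746619128186 mid [577.23926008   5.83736021 130.        ]
notch [441.28147371  24.18465153  28.        ]
lock [573.01145841 205.21674081  66.        ]
flange L/R [580.28353359 150.97140672  28.        ] [ 581.81311378 -142.35252214   28.        ]
wall far/near [707.03154565   9.11670465  75.        ] [449.84250801   7.10305239  75.        ]
tongue [array([602.51082218, 261.39734488,  14.        ]), array([540.25702333, 258.64208753,  14.        ])]
[array([367.7, 237.1]), array([332.7, 247.2]), array([189.5, 293.7]), array([409.7, 239.3]), array([321.4, 252.2])]
[[ 0.952  0.305 -0.   ]
 [ 0.305 -0.952  0.001]
 [-0.    -0.001 -1.   ]]
```

View pics/s_crop.png

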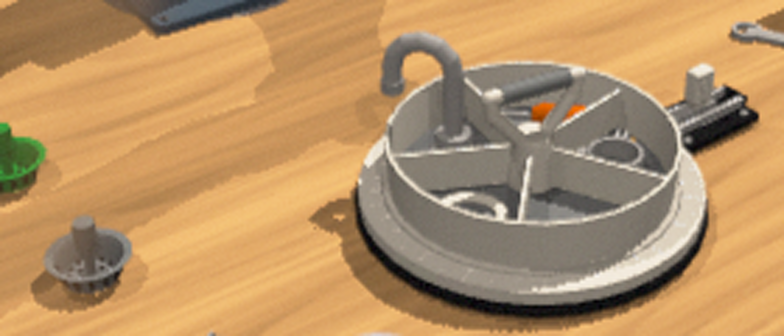

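The scene projections agree within 1–2 px. The axis is at about (578,5), the notch at 172.5° and the lock at 91.5°, so the tray needs a turn of about −81°. The strainer knob is at (442.5,−336). Moving above the strainer now.

>>> carry_out(
  targets=[
    [60,0.8,-0.55,0,0,0,0],
    [60,0.8,-0.55,0,0,0,0],
    [60,0.8,-0.55,0,0,0,0],
    [60,0.8,-0.55,0,0,0,0],
    [60,0.8,-0.55,0,0,0,0],
    [60,0.8,-0.55,0,0,0,0],
    [60,0.8,-0.55,0,0,0,0],
    [60,0.8,-0.55,0,0,0,0],
    [60,0.8,-0.55,0,0,0,0],
    [60,0.77,-0.54,0,0,0,0],
  ],
  grip_force=30,
)

```text
time: 1.08
tool_pos: [443.5, -334.7, 231.5]
orientation: [3.141, -0.0, 0.31]
ft_force: [0.7, -1.2, -0.2]
width: 0.706
finger_force: 0.0
```

>>> carry_out(
  targets=[
    [60,0,0,0.3,0,0,-0.036],
    [60,0,0,0.3,0,0,-0.036],
    [60,0,0,0.3,0,0,-0.036],
    [60,0,0,0.3,0,0,-0.036],
    [60,0,0,0.3,0,0,-0.036],
    [60,0,0,0.3,0,0,-0.036],
    [60,0,0,0.3,0,0,-0.036],
    [60,0,0,0.3,0,0,-0.036],
    [60,0,0,0.3,0,0,-0.036],
    [60,0,0,0,0,0,-0.036],
  ],
)

```text
time: 1.92
tool_pos: [441.4, -335.9, 121.2]
orientation: [-3.139, -0.002, 1.446]
ft_force: [-0.5, -0.7, -0.9]
width: 0.7
finger_force: 0.0
```

```bash
cat >> h.py <<'E'
def to(x,y,z,yaw=None):
    s=manip.read_state();Rm=rot(s['orientation']);d=np.array([x,y,z])-s['tool_pos']
    print('t',s['time'].__round__(2),'pos',s['tool_pos'].round(1),'rpy',s['orientation'].round(3),'F',s['ft_force'].round(1),'w',round(s['width'],2))
    print('units',(Rm.T@d/40).round(3),'world',d.round(1), 'turn', None if yaw is None else ((R.from_matrix(Rm).inv()*R.from_euler('xyz',[np.pi,0,yaw])).as_rotvec()/np.pi).round(4))
E
python3 - <<'E'
from h import *
to(442.5,-336,32,np.radians(82.5))
im=cam('wrist');cv2.imwrite('pics/w1.png',im['color'])
print(proj(im,(442.5,-336,54)))
E
```

```text
t 1.92 pos [ 441.4 -335.9  121.2] rpy [-3.139e+00 -2.000e-03  1.446e+00] F [-0.5 -0.7 -0.9] w 0.7
units [-2.000e-03  3.400e-02  2.229e+00] world [  1.1  -0.1 -89.2] turn [-0.0009 -0.0005  0.0021]
[323.94493274 269.20595628]
```

View pics/w1.png

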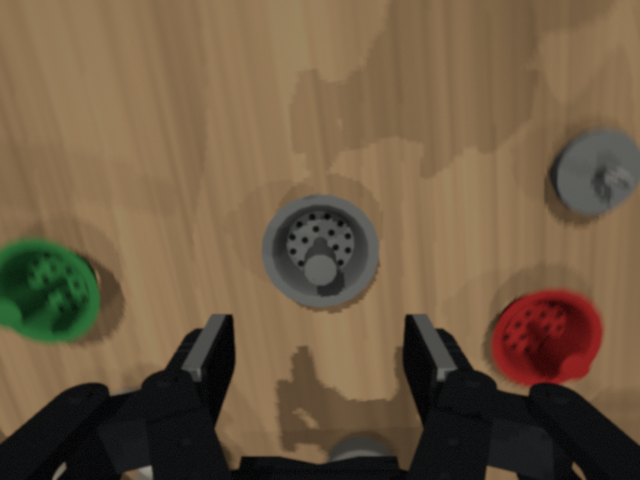

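The wrist view shows the grey knob at (320,270) against a predicted (324,269). It's aligned within 2 mm and the other things are clear. Descending, gripping and lifting.

>>> carry_out(
  targets=[
    [60,0,0.03,0.6,0,0,0.002],
    [60,0,0,0.6,0,0,0],
    [60,0,0,0.6,0,0,0],
    [60,0,0,0.4,0,0,0],
    [60,0,0,0,0,0,0],
    [0,0,0,0,0,0,0],
    [0,0,0,0,0,0,0],
    [0,0,0,0,0,0,0],
    [0,0,0,0,0,0,0],
    [0,0,0,0,0,0,0],
  ],
  grip_force=30,
)

```text
time: 2.8
tool_pos: [444.2, -337.1, 36.3]
orientation: [3.14, 0.001, 1.434]
ft_force: [0.2, -0.4, 3.9]
width: 0.195
finger_force: 29.4
```

>>> carry_out(
  targets=[
    [0,0,0,0,0,0,0],
    [0,0,0,0,0,0,0],
    [0,0,0,-0.4,0,0,0],
    [0,0,0,-0.8,0,0,0],
    [0,0,0,-0.8,0,0,0],
    [0,0,0,-0.8,0,0,0],
    [0,0,0,-0.8,0,0,0],
    [0,0,0,-0.6,0,0,0],
    [0,0,0,0,0,0,0],
  ],
)

```text
time: 3.55
tool_pos: [445.8, -337.8, 208.6]
orientation: [3.134, 0.004, 1.434]
ft_force: [0.2, 0.2, 0.1]
width: 0.196
finger_force: 29.4
```

```bash
python3 - <<'E'
from h import *
to(651.4,-4.7,205,np.radians(82.5))
im=cam('wrist');cv2.imwrite('pics/w2.png',im['color'])
E
```

```text
t 3.55 pos [ 445.8 -337.8  208.6] rpy [3.134 0.004 1.434] F [0.2 0.2 0.1] w 0.2
units [8.951 3.958 0.085] world [205.6 333.1  -3.6] turn [ 0.0023  0.0012 -0.0018]
```

View pics/w2.png

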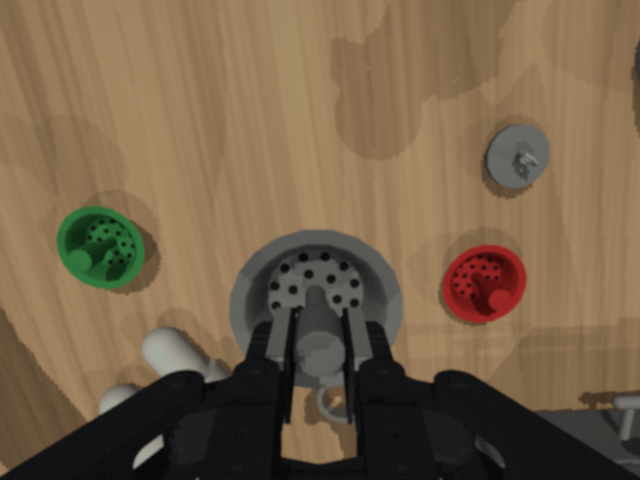

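The strainer is held by the knob, level. Carrying it to above the pocket.

>>> carry_out(
  targets=[
    [0,0.5,0.22,0,0,0,0],
    [0,0.8,0.35,0,0,0,0],
    [0,0.8,0.35,0,0,0,0],
    [0,0.8,0.35,0,0,0,0],
    [0,0.8,0.35,0,0,0,0],
    [0,0.8,0.35,0,0,0,0],
    [0,0.8,0.35,0,0,0,0],
    [0,0.8,0.35,0,0,0,0],
    [0,0.8,0.35,0,0,0,0],
    [0,0.8,0.35,0,0,0,0],
  ],
)

```text
time: 4.43
tool_pos: [619.0, -48.4, 201.9]
orientation: [-3.139, 0.0, 1.434]
ft_force: [0.7, -0.7, 0.0]
width: 0.197
finger_force: 29.4
```

>>> carry_out(
  targets=[
    [0,0.8,0.35,0,0,0,0],
    [0,0.4,0.24,0,0,0,0],
    [0,0,0,0,0,0,0],
    [0,0,0,0,0,0,0],
    [0,0,0,0,0,0,0],
  ],
)

```text
time: 4.85
tool_pos: [648.1, -6.6, 202.1]
orientation: [-3.14, 0.001, 1.434]
ft_force: [1.3, 0.2, -0.2]
width: 0.195
finger_force: 29.4
```

```bash
python3 - <<'E'
from h import *
to(651.4,-4.7,70,np.radians(82.5))
im=cam('wrist');cv2.imwrite('pics/w3.png',im['color'])
a=np.radians(-7.5)
ax=np.array([578,5,0])
for n,r,z,d in [('pocket',74,30,0),('wall',121,75,0),('divL',121,68,36),('divR',121,68,-36)]:
    print(n,proj(im,ax+[r*np.cos(a+np.radians(d)),r*np.sin(a+np.radians(d)),z]).round(0))
E
```

```text
t 4.85 pos [648.1  -6.6 202.1] rpy [-3.140e+00  1.000e-03  1.434e+00] F [ 1.3  0.2 -0.2] w 0.2
units [0.062 0.083 3.301] world [   3.3    1.9 -132.1] turn [-0.0007  0.0004 -0.0019]
pocket [325. 219.]
wall [399. 234.]
divL [365. 120.]
divR [360. 329.]
```

View pics/w3.png

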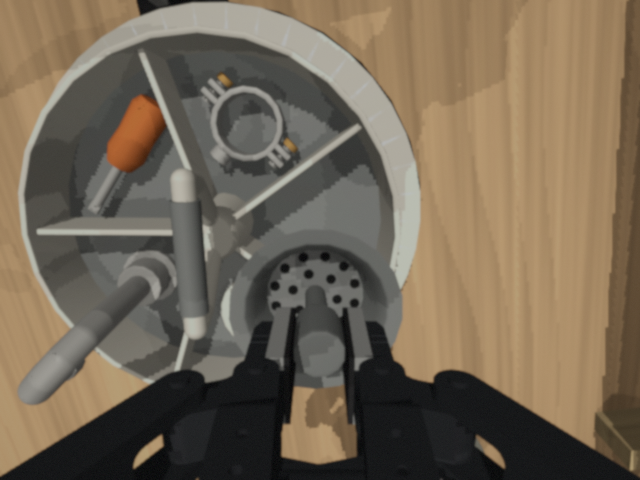

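The wrist view shows the divider end at (358,126) against a predicted (365,120), and the handle bar at (180,185)–(196,328). The geometry holds, so I'm lowering.

>>> carry_out(
  targets=[
    [0,0.06,0.08,0.5,0,0,0],
    [0,0,0,0.6,0,0,0],
    [0,0,0,0.6,0,0,0],
    [0,0,0,0.6,0,0,0],
    [0,0,0,0.5,0,0,0],
    [0,0,0,0.3,0,0,0],
    [0,0,0,0.1,0,0,0],
    [0,0,0,0,0,0,0],
    [0,0,0,0,0,0,0],
  ],
)

```text
time: 5.65
tool_pos: [652.9, -4.0, 76.2]
orientation: [3.14, -0.0, 1.434]
ft_force: [0.0, -0.6, -0.2]
width: 0.195
finger_force: 29.4
```

```bash
python3 - <<'E'
from h import *
to(651.4,-4.7,65,np.radians(82.5))
E
```

```text
t 5.65 pos [652.9  -4.   76.2] rpy [ 3.14  -0.     1.434] F [ 0.  -0.6 -0.2] w 0.2
units [-0.023 -0.036  0.281] world [ -1.5  -0.7 -11.2] turn [ 0.0004 -0.     -0.0019]
```

>>> carry_out(
  targets=[
    [0,-0.02,-0.03,0.12,0,0,0],
    [0,0,0,0.08,0,0,0],
    [0,0,0,0.03,0,0,0],
    [0,0,0,0.03,0,0,0],
    [0,0,0,0,0,0,0],
  ],
)

```text
time: 6.07
tool_pos: [651.2, -4.1, 66.2]
orientation: [3.141, 0.0, 1.434]
ft_force: [-3.6, -0.2, 9.7]
width: 0.197
finger_force: 30.2
```

It's down on the floor (9.7 N). Releasing and lifting clear.

>>> carry_out(
  targets=[
    [40,0,0,-0.03,0,0,0],
    [40,0,0,0,0,0,0],
    [40,0,0,0,0,0,0],
    [40,0,0,0,0,0,0],
    [40,0,0,-0.4,0,0,0],
    [40,0,0,-0.8,0,0,0],
    [40,0,0,-0.8,0,0,0],
    [40,0,0,-0.8,0,0,0],
    [40,0,0,-0.4,0,0,0],
    [40,0,0,0,0,0,0],
  ],
)

```text
time: 6.9
tool_pos: [653.2, -3.8, 198.6]
orientation: [3.135, -0.001, 1.434]
ft_force: [0.8, 1.1, 0.2]
width: 0.47
finger_force: 0.0
```

```bash
python3 - <<'E'
from h import *
to(578,5,102,np.radians(82.5))
im=cam('wrist');cv2.imwrite('pics/w4.png',im['color'])
print('handle',proj(im,(577.5,5.5,130)).round(0),'knob@pocket',proj(im,(651.4,-4.7,84)).round(0))
E
```

```text
t 6.9 pos [653.2  -3.8 198.6] rpy [ 3.135e+00 -1.000e-03  1.434e+00] F [0.8 1.1 0.2] w 0.47
units [-0.04  -1.91   2.401] world [-75.2   8.8 -96.6] turn [ 0.0021 -0.0004 -0.0018]
handle [174. 271.] knob@pocket [317. 246.]
```

View pics/w4.png

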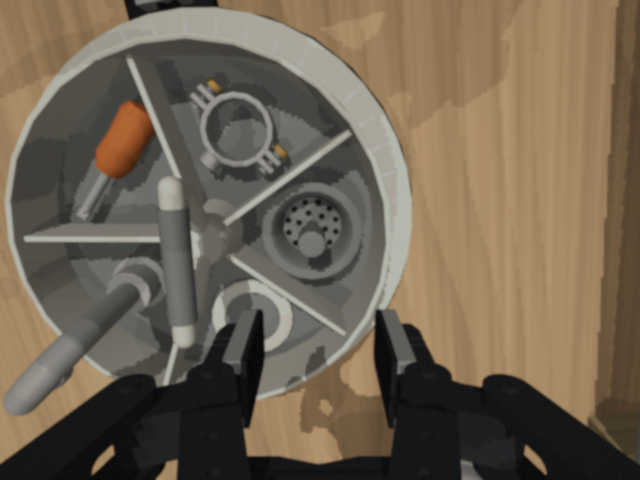

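The strainer stands upright in the pocket, knob at (312,243) and predicted (317,246). The bar's middle shows at (177,263) against a predicted (174,271), so I'll triangulate the handle before gripping it.

```bash
python3 - <<'E'
from h import *
from scipy.optimize import least_squares
w,t,s=cam('wrist'),cam('top'),cam('scene')
obs=[(w,(177.5,263)),(t,(170+473.5/4-.5,145+243.5/4-.5)),(s,(160+538/2.8-.5,215+85/2.8-.5))]
for sel in ([0,1,2],[0,1],[1,2]):
    r=least_squares(lambda P:np.concatenate([proj(obs[i][0],P)-obs[i][1] for i in sel]),[578,5,125]);print(sel,r.x.round(1),r.fun.round(1))
for z in (122,130): print([ray(i,p,z).round(1) for i,p in obs])
E
```

```text
[0, 1, 2] [577.7   7.8 123.7] [ 0.3  0.1 -0.7  0.6 -0.4 -0.5]
[0, 1] [578.    8.  124.6] [ 0.1  0.2 -0.8  0.4]
[1, 2] [579.6   6.8 123.3] [-0.2 -0.2 -0.3  0. ]
[array([576.9,   7.4, 122. ]), array([579.6,   6.4, 122. ]), array([578.1,   8.9, 122. ])]
[array([580. ,   9.7, 130. ]), array([577.5,   6.1, 130. ]), array([5.882e+02, 3.000e-01, 1.300e+02])]
```

>>> carry_out(
  targets=[
    [40,0,-0.6,0,0,0,0],
    [40,0.01,-0.7,0,0,0,0],
    [40,0,-0.6,0,0,0,0],
    [40,0,0,0,0,0,0],
    [40,0,0,0,0,0,0],
  ],
)

```text
time: 7.52
tool_pos: [574.8, 6.5, 193.3]
orientation: [-3.14, 0.001, 1.435]
ft_force: [1.8, -0.3, 0.4]
width: 0.468
finger_force: 0.0
```

```bash
python3 - <<'E'
from h import *
to(578.2,7.3,102,np.radians(82.5))
E
```

```text
t 7.52 pos [574.8   6.5 193.3] rpy [-3.140e+00  1.000e-03  1.435e+00] F [ 1.8 -0.3  0.4] w 0.47
units [0.034 0.087 2.283] world [  3.4   0.8 -91.3] turn [-0.0006  0.0002 -0.0015]
```

>>> carry_out(
  targets=[
    [40,0.03,0.08,0.4,0,0,0],
    [40,0,0,0.6,0,0,0],
    [40,0,0,0.6,0,0,0],
    [40,0,0,0.5,0,0,0],
    [40,0,0,0.2,0,0,0],
    [40,0,0,0,0,0,0],
    [40,0,0,0,0,0,0],
  ],
)

```text
time: 8.1
tool_pos: [579.7, 7.3, 101.9]
orientation: [-3.141, -0.0, 1.434]
ft_force: [0.5, 0.4, 1.0]
width: 0.468
finger_force: 0.0
```

>>> carry_out(
  targets=[
    [0,0,0,0,0,0,0],
    [0,0,0,0,0,0,0],
    [0,0,0,0,0,0,0],
    [0,0,0,0,0,0,0],
    [0,0,0,0,0,0,0],
  ],
  grip_force=25,
)

```text
time: 8.52
tool_pos: [579.1, 7.5, 103.3]
orientation: [3.141, -0.0, 1.435]
ft_force: [-3.7, 1.0, 6.6]
width: 0.175
finger_force: 24.8
```

```bash
python3 - <<'E'
from h import *
to(578.2,7.3,102,np.radians(1.5))
E
```

```text
t 8.52 pos [579.1   7.5 103.3] rpy [ 3.141 -0.     1.435] F [-3.7  1.   6.6] w 0.17
units [-0.008 -0.021  0.032] world [-0.9 -0.2 -1.3] turn [ 1.000e-04 -1.000e-04  4.483e-01]
```

The handle is gripped. Turning.

>>> carry_out(
  targets=[
    [0,0,0,0,0,0,0.01],
    [0,0,0,0,0,0,0.02],
    [0,0,0,0,0,0,0.03],
    [0,0,0,0,0,0,0.03],
    [0,0,0,0,0,0,0.03],
    [0,0,0,0,0,0,0.03],
    [0,0,0,0,0,0,0.03],
    [0,0,0,0,0,0,0.03],
    [0,0,0,0,0,0,0.02],
    [0,0,0,0,0,0,0],
  ],
)

```text
time: 9.35
tool_pos: [580.5, 6.7, 103.3]
orientation: [3.139, -0.002, 0.708]
ft_force: [0.8, -2.3, 5.2]
width: 0.175
finger_force: 24.9
```

>>> carry_out(
  targets=[
    [0,0,0,0,0,0,0.01],
    [0,0,0,0,0,0,0.02],
    [0,0,0,0,0,0,0.03],
    [0,0,0,0,0,0,0.03],
    [0,0,0,0,0,0,0.03],
    [0,0,0,0,0,0,0.03],
    [0,0,0,0,0,0,0.03],
    [0,0,0,0,0,0,0.028],
    [0,0,0,0,0,0,0.01],
    [0,0,0,0,0,0,0],
  ],
)

```text
time: 10.18
tool_pos: [581.0, 5.4, 103.3]
orientation: [3.14, -0.004, 0.025]
ft_force: [2.9, -7.7, 4.4]
width: 0.18
finger_force: 24.9
```

```bash
python3 - <<'E'
from h import *
to(578.2,7.3,102,np.radians(1.5))
im=cam('top');cv2.imwrite('pics/t2.png',cv2.resize(im['color'][145:290,170:360],None,fx=4,fy=4,interpolation=cv2.INTER_CUBIC))
E
```

```text
t 10.18 pos [581.    5.4 103.3] rpy [ 3.14  -0.004  0.025] F [ 2.9 -7.7  4.4] w 0.18
units [-0.069 -0.049  0.031] world [-2.8  1.9 -1.3] turn [ 0.0006 -0.0012 -0.0005]
```

View pics/t2.png

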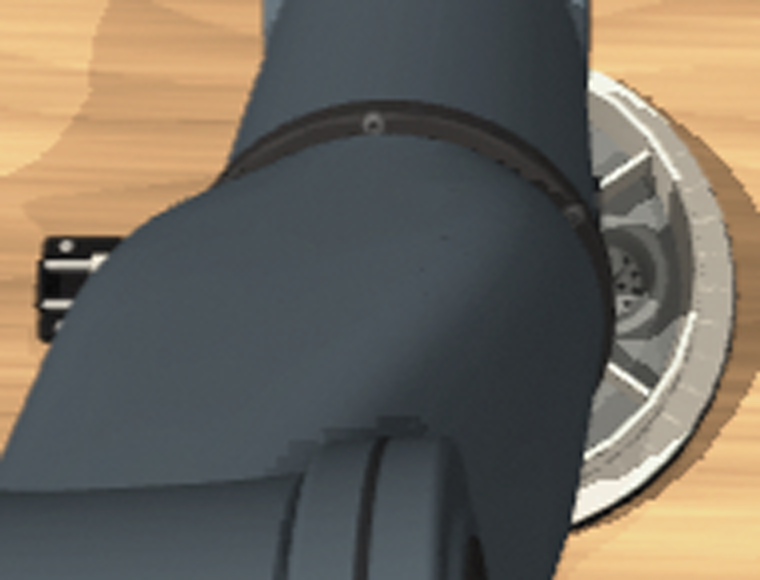

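The strainer compartment now faces right, opposite the lock; the arm hides the notch. That was my tenth picture, so I'll check the rest numerically. Releasing and going up and over the lock.

>>> carry_out(
  targets=[
    [40,0,0,0,0,0,0],
    [40,0,0,0,0,0,0],
    [40,0,0,0,0,0,0],
    [40,0,0,0,0,0,0],
    [40,0,0,-0.5,0,0,0],
    [40,0,0,-0.8,0,0,0],
    [40,0,0,-0.8,0,0,0],
    [40,0,0,-0.5,0,0,0],
  ],
)

```text
time: 10.9
tool_pos: [579.8, 7.5, 208.9]
orientation: [-3.141, -0.002, 0.028]
ft_force: [0.5, -0.3, 0.0]
width: 0.468
finger_force: 0.0
```

>>> carry_out(
  targets=[
    [40,0,-0.6,0,0,0,0],
    [40,0,-0.8,0,0,0,0],
    [40,0,-0.8,0,0,0,0],
    [40,0,-0.8,0,0,0,0],
    [40,0,-0.8,0,0,0,0],
    [40,0,-0.8,0,0,0,0],
    [40,0,-0.4,0,0,0,0],
    [40,0,0,0,0,0,0],
    [40,0,0,0,0,0,0],
  ],
)

```text
time: 11.65
tool_pos: [573.5, 207.8, 205.8]
orientation: [3.141, 0.001, 0.029]
ft_force: [0.4, -0.3, 0.9]
width: 0.468
finger_force: 0.0
```

```bash
python3 - <<'E'
from h import *
to(573,206,42,np.radians(1.5))
im=cam('wrist');cv2.imwrite('pics/w5.png',im['color']);c=im['color']
ax=np.array([578.2,7.3,0]);u=np.array([np.cos(np.radians(91.5)),np.sin(np.radians(91.5)),0]);v=np.array([-u[1],u[0],0])
# intensity along arc at r=136..142, z 28
g=cv2.cvtColor(c,cv2.COLOR_BGR2GRAY)
for r in (133,138,143):
    row=[]
    for th in range(-24,25):
        a=np.radians(91.5+th*.75);p=proj(im,ax+[r*np.cos(a),r*np.sin(a),28])
        x,y=p.round().astype(int);row.append(int(g[y,x]) if 0<=x<640 and 0<=y<480 else -1)
    print(r,row)
print('lock px',proj(im,ax+205*u+[0,0,66]).round(0),'lockline',proj(im,ax+146*u+[0,0,28]).round(0))
hsv=cv2.cvtColor(c,cv2.COLOR_BGR2HSV)
n,l,s,ce=cv2.connectedComponentsWithStats(((hsv[...,1]<60)&(hsv[...,2]>150)).astype(np.uint8))
print([(s[i].tolist(),ce[i].round(0).tolist()) for i in range(1,n) if s[i][4]>60])
E
```

```text
t 11.65 pos [573.5 207.8 205.8] rpy [3.141e+00 1.000e-03 2.900e-02] F [ 0.4 -0.3  0.9] w 0.47
units [-0.01   0.042  4.094] world [  -0.5   -1.8 -163.8] turn [0.0001 0.0002 0.001 ]
133 [159, 160, 160, 161, 165, 159, 159, 160, 160, 159, 160, 161, 165, 164, 165, 167, 166, 162, 137, 39, 13, 14, 19, 15, 17, 17, 18, 18, 21, 60, 86, 144, 154, 165, 169, 169, 172, 172, 168, 168, 170, 170, 159, 151, 152, 156, 150, 149, 150]
138 [163, 161, 159, 161, 165, 163, 165, 169, 169, 172, 176, 175, 177, 176, 176, 171, 166, 143, 64, 17, 17, 18, 16, 21, 16, 19, 17, 19, 22, 83, 96, 124, 167, 176, 177, 177, 174, 173, 173, 172, 171, 171, 171, 171, 169, 168, 157, 155, 150]
143 [154, 157, 156, 158, 153, 149, 159, 150, 144, 155, 150, 139, 155, 145, 161, 155, 101, 23, 11, 9, 9, 13, 14, 14, 16, 17, 15, 11, 9, 13, 36, 86, 110, 156, 164, 156, 169, 165, 157, 151, 166, 161, 169, 165, 161, 169, 170, 164, 161]
lock px [312. 232.] lockline [390. 220.]
[([393, 8, 247, 352, 15690], [486.0, 141.0]), ([596, 56, 15, 94, 463], [603.0, 101.0]), ([304, 224, 33, 20, 622], [320.0, 233.0]), ([591, 264, 33, 28, 351], [606.0, 282.0]), ([584, 310, 56, 37, 598], [613.0, 334.0]), ([554, 389, 86, 10, 332], [597.0, 394.0])]
```

The notch's dark gap is centred within about 0.5° of the lock line. The lock grip is at about (573,207). Descending around the grip.

>>> carry_out(
  targets=[
    [50,0,0.01,0.5,0,0,0],
    [50,0,0,0.8,0,0,0],
    [50,0,0,0.8,0,0,0],
    [50,0,0,0.8,0,0,0],
    [50,0,0,0.6,0,0,0],
    [50,0,0,0.35,0,0,0],
    [50,0,0,0.2,0,0,0],
    [50,0,0,0,0,0,0],
    [50,0,0,0,0,0,0],
  ],
)

```text
time: 12.45
tool_pos: [574.4, 205.7, 44.6]
orientation: [3.141, -0.0, 0.026]
ft_force: [-0.3, 0.6, 0.4]
width: 0.586
finger_force: 0.0
```

>>> carry_out(
  targets=[
    [0,0,0,0,0,0,0],
    [0,0,0,0,0,0,0],
    [0,0,0,0,0,0,0],
    [0,0,0,0,0,0,0],
    [0,0,0,0,0,0,0],
  ],
)

```text
time: 12.87
tool_pos: [574.7, 206.8, 45.5]
orientation: [-3.141, -0.002, 0.027]
ft_force: [-0.7, -1.6, 6.6]
width: 0.273
finger_force: 27.9
```

The block is gripped (23 mm). Sliding it home.

>>> carry_out(
  targets=[
    [0,0,0.1,0,0,0,0],
    [0,0,0.15,0,0,0,0],
    [0,0,0.15,0,0,0,0],
    [0,0,0.15,0,0,0,0],
    [0,0,0.15,0,0,0,0],
    [0,0,0.06,0,0,0,0],
    [0,0,0,0,0,0,0],
  ],
)

```text
time: 13.45
tool_pos: [575.4, 179.9, 45.6]
orientation: [-3.137, -0.003, 0.029]
ft_force: [-1.2, 7.7, 5.3]
width: 0.275
finger_force: 27.7
```

>>> carry_out(
  targets=[
    [0,0,0.04,0,0,0,0],
    [0,0,0.03,0,0,0,0],
    [0,0,0,0,0,0,0],
  ],
)

```text
time: 13.7
tool_pos: [575.4, 179.6, 45.6]
orientation: [-3.135, -0.003, 0.031]
ft_force: [-0.0, 15.0, 2.8]
width: 0.275
finger_force: 27.5
```

>>> carry_out(
  targets=[
    [0,0,0.05,0,0,0,0],
    [0,0,0.05,0,0,0,0],
    [0,0,0,0,0,0,0],
    [0,0,0,0,0,0,0],
  ],
  grip_force=40,
)

```text
time: 14.03
tool_pos: [575.5, 179.2, 45.7]
orientation: [-3.131, -0.004, 0.033]
ft_force: [-1.6, 23.9, 0.8]
width: 0.274
finger_force: 42.5
```

```bash
python3 - <<'E'
from h import *
to(575,179,42,np.radians(1.5))
E
```

```text
t 14.03 pos [575.5 179.2  45.7] rpy [-3.131 -0.004  0.033] F [-1.6 23.9  0.8] w 0.27
units [-0.012  0.007  0.091] world [-0.5 -0.2 -3.7] turn [-0.0034 -0.0013  0.0023]
```

Solid stop at 24 N. Releasing, backing off and verifying by camera.

>>> carry_out(
  targets=[
    [38,0,0,0,0,0,0],
    [38,0,-0.07,0,0,0,0],
    [38,0,-0.08,0,0,0,0],
    [38,0,0,0,0,0,0],
    [38,0,0,-0.4,0,0,0],
    [38,0,0,-0.8,0,0,0],
    [38,0,0,-0.8,0,0,0],
    [38,0,0,-0.8,0,0,0],
    [38,0,0,-0.8,0,0,0],
    [38,0,0,-0.4,0,0,0],
  ],
)

```text
time: 14.87
tool_pos: [576.0, 175.3, 208.3]
orientation: [-3.141, -0.004, 0.026]
ft_force: [-0.2, 0.0, -0.9]
width: 0.445
finger_force: 0.0
```

>>> carry_out(
  targets=[
    [38,0,-0.4,0,0,0,0],
    [38,0,-0.4,0,0,0,0],
    [38,0,0,0,0,0,0],
    [38,0,0,0,0,0,0],
    [38,0,0,0,0,0,0],
  ],
)

```text
time: 15.28
tool_pos: [573.3, 207.4, 203.1]
orientation: [3.141, 0.002, 0.027]
ft_force: [0.1, -0.8, 0.3]
width: 0.444
finger_force: 0.0
```

```bash
python3 - <<'E'
from h import *
to(573,206,206,np.radians(1.5))
im=cam('wrist');old=cv2.imread('pics/w5.png')
def bl(c,box):
    x0,y0,x1,y1=box;hsv=cv2.cvtColor(c,cv2.COLOR_BGR2HSV)[y0:y1,x0:x1]
    n,l,s,ce=cv2.connectedComponentsWithStats(((hsv[...,1]<60)&(hsv[...,2]>150)).astype(np.uint8))
    return [([s[i][0]+x0,s[i][1]+y0,s[i][2],s[i][3],s[i][4]],(ce[i]+[x0,y0]).round(1).tolist()) for i in range(1,n) if s[i][4]>60]
w=bl(im['color'],(290,200,420,270));print('wrist',w)
for b,ce in w: print(ray(im,ce,66).round(1))
t,s=cam('top'),cam('scene')
for im2,f in ((t,'top0'),(s,'scene0')):
    o=cv2.imread(f'pics/{f}.png')
    P0=np.array([573,207,66]);x,y=proj(im2,P0).round().astype(int)
    print(f,(x,y),'before',bl(o,(x-20,y-20,x+40,y+15)),'after',bl(im2['color'],(x-40,y-20,x+40,y+20)))
    print('px for 30mm',(proj(im2,P0-[0,30,0])-proj(im2,P0)).round(1))
E
```

```text
t 15.28 pos [573.3 207.4 203.1] rpy [3.141e+00 2.000e-03 2.700e-02] F [ 0.1 -0.8  0.3] w 0.44
units [-0.01   0.034 -0.071] world [-0.3 -1.4  2.9] turn [0.0003 0.0005 0.0004]
wrist [([np.int32(396), np.int32(200), np.int32(24), np.int32(7), np.int32(138)], [409.4, 202.7]), ([np.int32(290), np.int32(205), np.int32(31), np.int32(2), np.int32(62)], [305.0, 205.5]), ([np.int32(342), np.int32(225), np.int32(33), np.int32(20), np.int32(623)], [358.1, 234.1]), ([np.int32(290), np.int32(234), np.int32(40), np.int32(3), np.int32(82)], [309.8, 234.6]), ([np.int32(393), np.int32(236), np.int32(27), np.int32(34), np.int32(823)], [406.8, 252.8])]
[595.1 147.9  66. ]
[591.4 216.6  66. ]
[572.9 180.6  66. ]
[571.7 213.   66. ]
[560.6 146.6  66. ]
top0 (np.int64(198), np.int64(212)) before [([np.int64(226), np.int64(192), np.int32(12), np.int32(35), np.int32(288)], [231.0, 210.1]), ([np.int64(182), np.int64(209), np.int32(21), np.int32(6), np.int32(80)], [194.8, 211.2]), ([np.int64(181), np.int64(209), np.int32(42), np.int32(13), np.int32(148)], [208.7, 217.3])] after [([np.int64(226), np.int64(192), np.int32(12), np.int32(40), np.int32(297)], [231.6, 212.6]), ([np.int64(181), np.int64(209), np.int32(34), np.int32(6), np.int32(107)], [202.1, 211.1]), ([np.int64(181), np.int64(219), np.int32(42), np.int32(3), np.int32(88)], [202.4, 220.4])]
px for 30mm [13.7  0.5]
scene0 (np.int64(410), np.int64(239)) before [([np.int64(425), np.int64(224), np.int32(25), np.int32(8), np.int32(66)], [437.1, 227.7])] after []
px for 30mm [-8.6  3.6]
```

The lock moved about 27 mm to a hard stop, r≈175 from the axis. A push from outside with closed fingers makes sure nothing was drawn back on release.

>>> carry_out(
  targets=[
    [0,0,-0.45,0.2,0,0,0],
    [0,0,0,0.7,0,0,0],
    [0,0,0,0.7,0,0,0],
    [0,0,0,0.7,0,0,0],
    [0,0,0,0.7,0,0,0],
    [0,0,0,0.6,0,0,0],
    [0,0,0,0.3,0,0,0],
    [0,0,0,0,0,0,0],
    [0,0,0.15,0,0,0,0],
    [0,0,0,0,0,0,0],
  ],
)

```text
time: 16.27
tool_pos: [574.6, 218.2, 49.5]
orientation: [3.141, -0.002, 0.026]
ft_force: [0.4, -1.2, 0.6]
width: -0.0
finger_force: 0.0
```

>>> carry_out(
  targets=[
    [0,0,0.1,0,0,0,0],
    [0,0,0.1,0,0,0,0],
    [0,0,0.08,0,0,0,0],
    [0,0,0,0,0,0,0],
  ],
)

```text
time: 16.6
tool_pos: [574.3, 207.2, 48.9]
orientation: [3.141, -0.001, 0.026]
ft_force: [-0.4, 0.2, -0.2]
width: -0.001
finger_force: 0.0
```

>>> carry_out(
  targets=[
    [0,0,0.08,0,0,0,0],
    [0,0,0.06,0,0,0,0],
    [0,0,0,0,0,0,0],
  ],
)

```text
time: 16.85
tool_pos: [574.1, 205.5, 48.6]
orientation: [-3.138, -0.001, 0.029]
ft_force: [-0.1, 6.3, 2.2]
width: 0.001
finger_force: 3.1
```

>>> carry_out(
  targets=[
    [0,0,0.07,0,0,0,0],
    [0,0,0.05,0,0,0,0],
    [0,0,0,0,0,0,0],
  ],
)

```text
time: 17.1
tool_pos: [574.1, 204.7, 48.8]
orientation: [-3.134, -0.002, 0.032]
ft_force: [-1.5, 16.7, -0.4]
width: -0.004
finger_force: 8.3
```

It stays solidly at the stop. Retreating for a final check.

>>> carry_out(
  targets=[
    [0,0,-0.4,0,0,0,0],
    [0,0,-0.2,0,0,0,0],
    [0,0,0,-0.6,0,0,0],
    [0,0,0,-0.8,0,0,0],
    [0,0,0,-0.8,0,0,0],
    [0,0,0,-0.8,0,0,0],
    [0,0,0,-0.8,0,0,0],
    [0,0,0,-0.4,0,0,0],
    [0,0,0,0,0,0,0],
    [0,0,0,0,0,0,0],
  ],
)

```text
time: 17.93
tool_pos: [573.8, 221.9, 216.9]
orientation: [-3.141, -0.002, 0.027]
ft_force: [-0.3, -0.4, -0.5]
width: 0.001
finger_force: 0.0
```

```bash
python3 - <<'E'
from h import *
to(573,206,206)
im=cam('wrist');c=im['color'];g=cv2.cvtColor(c,cv2.COLOR_BGR2GRAY)
ax=np.array([578.2,6,0])
for r in (133,143):
    print(r,[int(g[min(max(int(round(q[1])),0),479),min(int(round(q[0])),639)]) for q in (proj(im,ax+[r*np.cos(a),r*np.sin(a),28]) for a in np.radians(91.5+np.arange(-12,13,.75)))])
hsv=cv2.cvtColor(c,cv2.COLOR_BGR2HSV)
n,l,s,ce=cv2.connectedComponentsWithStats(((hsv[...,1]<60)&(hsv[...,2]>150)).astype(np.uint8))
print([(s[i].tolist(),ray(im,ce[i],66).round(1)) for i in range(1,n) if 400<s[i][4]<900])
# strainer in the scene view: predicted pixels vs before/after difference
a=np.radians(91.5+180);P=ax+[74*np.cos(a),74*np.sin(a),0]
t,sc=cam('top'),cam('scene')
for k in (t,sc): print('knob pred',proj(k,P+[0,0,84]).round(0),'rim L/R pred',proj(k,P+[0,-35,52]).round(0),proj(k,P+[0,35,52]).round(0))
# bystanders outside the caddy: change vs the first pictures
for k,f in ((t,'top0'),(sc,'scene0')):
    d=cv2.absdiff(k['color'],cv2.imread(f'pics/{f}.png')).max(2)
    print(f,{n:int((d[y-12:y+13,x-12:x+13]>60).sum()) for n,(x,y) in ({'tin':(404,155),'plug':(427,212),'tape':(513,281),'wrench':(115,235)} if f=='top0' else {'tin':(295,362),'plug':(236,346),'wrench':(452,233)}).items()})
# strainer by darkness contrast in top view
q=t['color'][int(proj(t,P+[0,0,52])[1])-25:,:][:50,int(proj(t,P+[0,0,52])[0])-25:][:,:50]
gq=cv2.medianBlur(cv2.cvtColor(q,cv2.COLOR_BGR2GRAY),3)
h=cv2.HoughCircles(gq,cv2.HOUGH_GRADIENT,1,10,param1=80,param2=10,minRadius=13,maxRadius=19)
if h is not None:
    for x,y,r in h[0][:3]: print('rim',ray(t,(x+int(proj(t,P+[0,0,52])[0])-25,y+int(proj(t,P+[0,0,52])[1])-25),52).round(1),r,'want',P.round(1))
E
```

```text
t 17.93 pos [573.8 221.9 216.9] rpy [-3.141e+00 -2.000e-03  2.700e-02] F [-0.3 -0.4 -0.5] w 0.0
units [-0.031  0.396  0.274] world [ -0.8 -15.9 -10.9] turn None
133 [156, 156, 157, 158, 161, 163, 164, 164, 164, 157, 148, 78, 54, 112, 123, 124, 125, 126, 122, 121, 118, 89, 83, 138, 149, 153, 157, 160, 163, 158, 154, 151, 161, 161]
143 [173, 174, 171, 173, 173, 174, 174, 175, 169, 75, 14, 8, 42, 71, 97, 97, 98, 98, 98, 97, 102, 37, 71, 89, 145, 171, 174, 174, 174, 174, 174, 174, 173, 173]
[([606, 60, 13, 88, 402], array([662.5,  34.4,  66. ])), ([362, 222, 31, 19, 575], array([572.8, 180.7,  66. ])), ([596, 299, 44, 43, 451], array([501. ,  -8.2,  66. ]))]
knob pred [323. 211.] rim L/R pred [338. 215.] [306. 214.]
knob pred [325. 270.] rim L/R pred [312. 287.] [337. 277.]
top0 {'tin': 0, 'plug': 0, 'tape': 0, 'wrench': 575}
scene0 {'tin': 0, 'plug': 23, 'wrench': 0}
rim [581.4 -53.3  52. ] 17.2 want [580.1 -68.    0. ]
rim [568.3 -76.1  52. ] 17.2 want [580.1 -68.    0. ]
```

The bolt fills the notch and the tin, tape and wrench are unmoved. The Hough check on the strainer is unclear from the top camera, so I'll look from above with the wrist camera.

>>> carry_out(
  targets=[
    [0,0,0.5,0,0,0,0],
    [0,0,0.8,0,0,0,0],
    [0,0,0.8,0,0,0,0],
    [0,0,0.8,0,0,0,0],
    [0,0,0.8,0,0,0,0],
    [0,0,0.8,0,0,0,0],
    [0,0,0.6,-0.5,0,0,0],
    [0,0,0,0,0,0,0],
    [0,0,0,0,0,0,0],
  ],
)

```text
time: 18.83
tool_pos: [579.1, 16.2, 235.8]
orientation: [3.141, 0.0, 0.024]
ft_force: [0.8, 0.9, -0.4]
width: -0.001
finger_force: 0.0
```

```bash
python3 - <<'E'
from h import *
to(573,206,206)
im=cam('wrist');ax=np.array([578.2,6,0])
a=np.radians(271.5);P=ax+[74*np.cos(a),74*np.sin(a),0]
rp=proj(im,P+[0,0,52]);k=proj(im,P+[0,0,84]);R0=np.linalg.norm(proj(im,P+[35,0,52])-rp);K0=np.linalg.norm(proj(im,P+[9,0,84])-k)
print(rp,R0,k,K0)
g=cv2.medianBlur(cv2.cvtColor(im['color'],cv2.COLOR_BGR2GRAY),3)
for c,r0,z in ((rp,R0,52),(k,K0,84)):
    x0,y0=(c-2.0*r0-10).clip(0).astype(int);x1,y1=(c+2.0*r0+10).astype(int)
    h=cv2.HoughCircles(g[y0:y1,x0:x1],cv2.HOUGH_GRADIENT,1,6,param1=60,param2=12,minRadius=int(r0*.88),maxRadius=int(r0*1.12)+1)
    if h is not None:
        for x,y,r in h[0][:3]: print(z,ray(im,(x+x0,y+y0),z).round(1),r,'want',P.round(1))
E
```

```text
t 18.83 pos [579.1  16.2 235.8] rpy [3.141 0.    0.024] F [ 0.8  0.9 -0.4] w -0.0
units [-0.039 -4.747  0.744] world [ -6.1 189.8 -29.8] turn None
[426.79058993 218.7138696 ] 45.668121370774884 [437.77747184 228.70860748] 12.567714418027045
52 [582.7 -68.3  52. ] 41.4 want [580.1 -68.    0. ]
52 [584.9 -59.5  52. ] 51.4 want [580.1 -68.    0. ]
52 [587.4 -68.6  52. ] 45.9 want [580.1 -68.    0. ]
84 [580.2 -65.6  84. ] 11.6 want [580.1 -68.    0. ]
84 [589.8 -75.2  84. ] 12.1 want [580.1 -68.    0. ]
```

Knob at (580.2,−65.6) and rim at (582.7,−68.3), both within 3 mm of the pocket's middle, so the strainer is upright. Handing in.

```bash
python3 -c "
from workcell import manip
print(manip.sign_off())"
```

```text
the job is handed in; nothing more can be done
None
```

I handed the job in, and no verdict came back: by my measurements the strainer stands upright within about 3 mm of the pocket's middle, the notch faces the lock, and the lock's grip is against a hard stop about 175 mm from the axis with the bolt in the notch; I saw no sign that the plug, tin, wrench or tape moved, though I did not re-check the other parts in the caddy after turning it.

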